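Rack a draw-out switch to its test notch and charge its spring

ROBOT

A 6-joint arm with a two-finger parallel gripper is mounted at the origin on a cart in front of the work surface, level with it; the furniture and walls round the work are solid. World frame = base frame: x ahead of the robot, y to its left, z up, the work surface at z = 0. Lengths are in m, angles in rad, forces in N, time in s.
With the tool pointing down it reaches from about 0.35 to 0.775 m from the base axis. Payload 5.5 kg.
Tool frame: the origin (TCP) lies between the finger pads; the fingertips stand 22 mm ahead of it and the grasp point (between the pads) lies 3 mm ahead of it; z points along the fingers, y is the line along which they close (so a half turn about z gives the same grasp; the last joint's range is limited). The gripper opens to 85 mm and grips with 20 to 120 N. Pads are 22 mm wide; open, the fingers measure 114 mm over their backs; the gripper's body (76 mm by 85 mm) begins 54 mm behind the grasp point. The pads swing forward as they close: fully open they stand 13 mm farther back than shut.
Start: joints at [-1.404, 0.313, 0.046, 1.304, 0, 1.431], TCP at [0.174, -0.548, 0.253] pointing down, gripper open.
Joint ranges: [-2.76, 2.76], [-0.86, 1.69], [-1.03, 1.26], [-2.2, 2.34], [-1.47, 1.5], [-3.14, 3.14]. Speed limits (rad/s): [2.57, 2.57, 3.14, 3.14, 3.14, 3.14].

INTERFACE

Orientations are given as a unit quaternion [w, x, y, z].
In Python, from workcell import env gives the robot as it stands.
- The arm moves only by the tool nudge_tcp, called after "Request:" by a JSON object that holds its "method" and its "body". Schema: {"type":"object","properties":{"segments":{"type":"array","items":{"type":"object","properties":{"d":{"type":"array","items":{"type":"number"},"minItems":3,"maxItems":3},"turn_vec":{"type":"array","items":{"type":"number"},"minItems":3,"maxItems":3}},"additionalProperties":false},"minItems":1,"maxItems":8},"jaw":{"type":"number"},"grip_n":{"type":"number"},"only":{"type":"string"},"quiet":{"type":"boolean"},"lines":{"type":"string"}},"required":["segments"],"additionalProperties":false}. segments is a list of rows, 1 to 8 of them, each an object with the fields d (a list: dx, dy, dz in m), turn_vec (a list: a rotation vector rx, ry, rz in rad); a field left out counts as zero; each row is the pose to reach, as a shift and turn from the pose commanded when the call began, along the tool's axes at that moment; what a row does not reach only later rows make up. A row lasts 1/8 s, in which the tool goes at most 0.0625 m and 0.188 rad, less where a joint would pass 70% of its speed; a pose out of reach is approached as far as the arm can. jaw is the finger opening in m, set as the call begins (left out keeps the last). The fingers move at their own pace and stop on an object; grip_n is the grip in N (left out, the last holds). Time passes only in rows, so rows that do not move let the fingers close. The tool returns the time, the measured TCP pose, the force, the opening and the grip force at its end. only (a regular expression) keeps the lines of the reply that match it, lines (a string "A,B") keeps lines A to B, and quiet returns only ok. Input that does not fit is refused with a message, and nothing moves.
- env.get_state(): the state, without advancing time (a new reading comes with each control period).
- env.read_camera(name): name is "scene" or "side" or "wrist"; returns a dict with "image" (384x512x3 uint8, red, green, blue), "K" (3x3 intrinsics, pixels), "R" (3x3) and "t" (3): a world point X has camera coordinates R X + t. Camera axes: x right, y down, z forward; pixel columns grow to the right and rows downward; lengths in m; the calibration is good to about 2 mm. A picture is of the moment at which its call begins. There is no depth.
- env.hand_in(): hands the job in; it is judged then, once.
The state is a dict: "clock": time; "joint_pos": joint angles; "qvel": joint speeds; "tau": joint torques, N m; "tcp_pos": TCP position; "orientation": TCP orientation; "wrist_force": force on the tool from outside, world axes, zero at the start; "ft_torque": the same for the moment, N m; "finger_gap": finger opening in m; "grip_force": force on a finger pad.
Only numpy, scipy, OpenCV 4.12 (cv2) and the standard library are available. Lean on these libraries where they do the work, as an engineer would, in place of code of your own. Each camera call takes 0.05 s, during which the arm holds its last target. There are 200 camera calls.

TASK

Prepare the draw-out earthing switch for its bench test. First lift the red release bar and, holding it up, push the switch unit in along its rails to the test position (white pointer at the yellow mark), then lower the bar and let go so that it locks in the test notch; never let the unit run on towards the connected position at the red mark. Only then charge the switch: wind the winged key on top clockwise, turn by turn, all the way to its stop, so that the ratchet holds it with the yellow charge flag filling its window; leave the other things on the bench where they are.

Things in the scene. Friction and masses are not known exactly. Their poses are not given: they have to be found in the camera images.
- dock: Fixed grey base plate of the switch, 295 long, 180 wide, 12 thick (mm), flat on the bench. Its x axis is the rail direction, inward, away from the robot, to a black contact block (83 high, 98 to 124 from the origin); y left, z up. Origin: on the bench, centre line, 170 behind the front edge. Marks on both sides for the pointer: white withdrawn x -25, yellow test x 20, red connected x 65
- test_notch (a point): Middle of the test notch, on the top (26.5 mm above the bench) of the steel rack on the plate's centre line (dock frame x -100 mm). The release bar's round-nosed locking blade, straight below the bar, drops in when within 4 mm of a notch along the rack and has 2 mm of play either way. Blade over this point = test position
- pointer (a point): Tip of the left white pointer at the foot of the switch unit, 37 mm above the bench; at the yellow mark (dock frame x 20 mm) in the test position
- truck (a joint): Travel (m) of the switch unit (truck) along dock +x: 0 withdrawn notch, 0.045 test, 0.090 connected, end stop 0.092. Grey case 100 long, 110 wide, aluminium deck 97 above the bench (mm), on rails; sliding friction about 1.5 N. Starts 0 to 0.022, its blade in the withdrawn notch or resting on the flat of the rack. In a notch it moves only with the bar lifted; pulled along by the bar
- bar_grip (a point): Middle of the release bar's red sleeve (62 long, 16 in diameter, along dock y), 108 above the bench when down; moves with the bar. It stands on the robot's side of the case, centre line 40 from the case front, its top 19 above the deck. Rods 45 to either side carry it; nothing within 60 below it between them (mm). Pinch from above, a finger in front and one behind
- release_bar (a joint): Lift (m) of the release bar, straight up: 0 fully down, blade in a notch; 0.010 blade just clear of the rack (it rests there between notches); 0.018 upper stop. A spring and its weight press it down with 4 to 6 N; it drops when let go
- key_grip (a point): On the key's upright axis, 150 above the bench: where to pinch the flat winged key (68 wide along the point's x, 9 thick along its y, from 130 to 164 above the bench; mm). 104 from the release bar along dock x, on the centre line; turns with the key, travels with the truck. Below it a brass ratchet wheel, 68 in diameter, top 110 above the bench
- wind_key (a joint): Turn (rad) of the key, growing clockwise seen from above; starts 0 to 0.6; at 0 its wings lie along dock x. A mainspring drives it back with 0.04 to 0.13 N m; the pawl adds 0.04 in winding. A pawl catches every 0.314 rad: let go, the key springs back by up to that much, then stays. The last catch, 6.11, nearly a whole turn, is reached by turning past 6.20; end stop 6.34
- charge_flag (a joint): Travel (m) of the yellow charge flag in its dark window on the deck, between release bar and key, moving to dock -y: 0.00606 per rad of the key; 0.037 fills the window (charged)
- spanner: Bystander: combination spanner 138 mm long on the bench left of the dock; leave it
- screwdriver: Bystander: red screwdriver 171 mm long on the bench right of the dock; leave it
- hv_cap: Bystander: blue round capacitor, 42 mm in diameter, 40 mm high, on the bench right of the dock; leave it
- multimeter: Bystander: hand multimeter 152 x 76 x 47 mm lying face up at the left front of the bench; leave it

How it is judged:
On the way, in this order (a step that is already met when the one before it is completed fails the run):
1. the unit is locked in the test notch, the bar down and let go, the spring not yet charged (value of joint truck between 0.041 and 0.049 m and value of joint release_bar below 0.003 m and value of joint wind_key below 1 rad and contact force between the fingers and release_bar below 0.3 N), for 0.2 s.
2. the key is wound to its last catch, the flag fills the window (value of joint wind_key above 6 rad and value of joint charge_flag above 0.036 m), for 0.2 s.
At the end, for the whole second after the job is handed in: The unit is locked in the test notch (travel 45 mm, within 4 mm), the release bar fully down (within 3 mm), and the key held at rest by its ratchet at the last catch (beyond 6.0 rad), the yellow flag filling its window (all of step 2 and value of joint truck between 0.041 and 0.049 m and value of joint release_bar below 0.003 m and velocity of joint wind_key between -0.1 and 0.1 rad/s); the robot touches nothing.
It fails at once if the unit runs on towards the connected position (more than 20 mm past the test notch) (value of joint truck above 0.065 m).
It fails at once if the key is wound while the unit is unlocked (value of joint release_bar above 0.005 m and velocity of joint wind_key above 0.6 rad/s).
It fails at once if a bystander is shifted by more than 20 mm (distance of any of spanner, screwdriver, hv_cap, multimeter from where it was at the start of the episode above 0.02 m).
It also fails if it takes over 72 s, if anything falls off the work surface, if the arm or the gripper's body presses on something with over 40 N, if the wrist force passes 120 N, or if a joint passes its speed limit or range.

## Working session

There is one attempt and no reset: what is moved stays moved. The work goes in short steps, Python scripts to look and compute and a tool call to move; the robot and the scene stay as the last step left them, time stands still between calls to the robot, and variables do not carry over. Pictures are saved under pics/ and viewed, at most 10 in all, crops included, and the job is handed in when it is done.

```bash
ls; mkdir -p pics; python3 - <<'E'
from workcell import env
import cv2,numpy as np
s=env.get_state();print({k:np.round(v,3).tolist() for k,v in s.items()})
for n in("scene","side"):
    c=env.read_camera(n);cv2.imwrite(f"pics/{n}0.png",cv2.resize(c["image"][:,:,::-1],(800,600),interpolation=cv2.INTER_CUBIC))
    print(n,c["K"].tolist(),np.round(c["R"],4).tolist(),np.round(c["t"],4))
E
```

```text
pics
workcell.py
{'clock': 0.0, 'joint_pos': [-1.404, 0.314, 0.045, 1.304, -0.0, 1.431], 'qvel': [0.0, 0.001, -0.001, 0.0, 0.0, -0.0], 'tau': [0.001, -48.062, 29.853, 0.019, -0.0, -0.0], 'tcp_pos': [0.174, -0.548, 0.252], 'orientation': [-0.001, 0.988, 0.153, -0.0], 'wrist_force': [-0.21, 0.508, 0.479], 'ft_torque': [0.012, -0.043, -0.032], 'grip_force': 0.0, 'finger_gap': 0.086}
scene [[474.15787012157546, 0.0, 260.16833488578914], [0.0, 474.15787012157546, 186.4016544834777], [0.0, 0.0, 1.0]] [[-0.794, -0.6079, -0.0098], [-0.4096, 0.5468, -0.7302], [0.4493, -0.5758, -0.6831]] [0.5023 0.2585 1.2563]
side [[477.58863506342567, 0.0, 256.9126312366119], [0.0, 477.58863506342567, 197.57241164704888], [0.0, 0.0, 1.0]] [[0.9867, -0.1624, 0.0076], [-0.0706, -0.4703, -0.8797], [0.1464, 0.8674, -0.4755]] [-0.5401  0.1786  1.1597]
```

View pics/scene0.png

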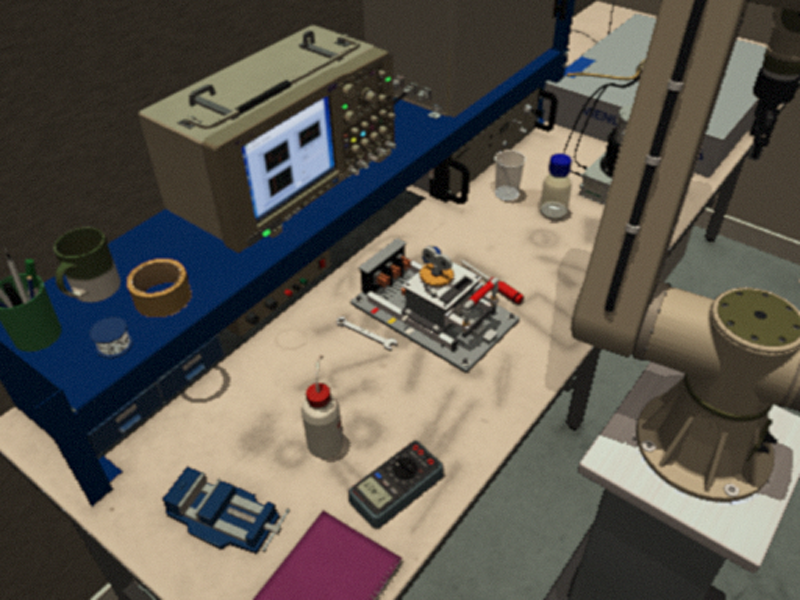

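View pics/side0.png

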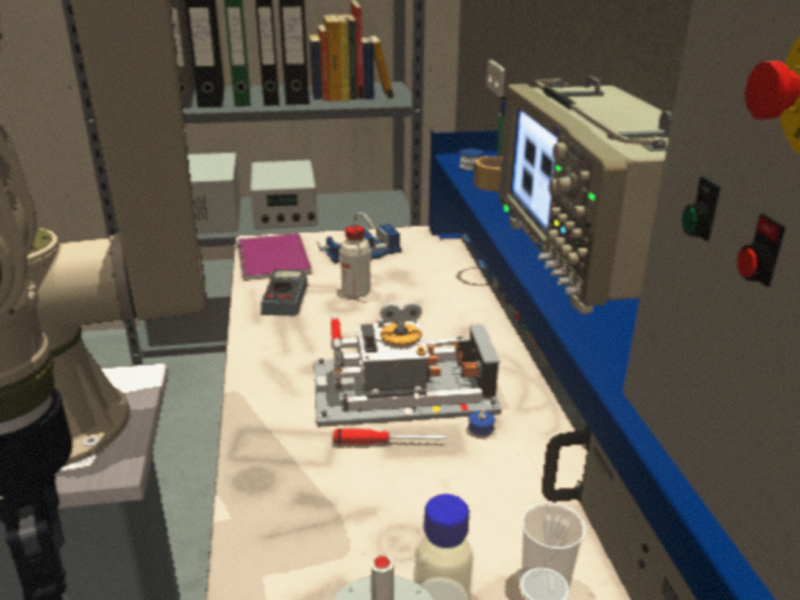

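The dock is mid-bench. In the scene view the sleeve is at about (485,290) and the key at (435,262). In the side view they are at (336,333) and (400,318), all in 800-wide pixels. Next I'll zoom in on both.

```bash
python3 - <<'E'
import cv2,numpy as np
a=cv2.imread("pics/scene0.png")[225:380,340:530];b=cv2.imread("pics/side0.png")[295:430,305:505]
cv2.imwrite("pics/c0.png",np.hstack([cv2.resize(a,(400,326)),cv2.resize(b,(400,270),interpolation=cv2.INTER_CUBIC)]) if 0 else np.vstack([cv2.resize(a[:142],(800//2*1+0,299)),cv2.resize(b,(400,270))]))
# larger
cv2.imwrite("pics/c0.png",np.hstack([cv2.resize(a,None,fx=2,fy=600/155*.5+.06),cv2.resize(b,None,fx=2.1,fy=2.3)[:310] if 0 else cv2.resize(b,(420,310))[:, :]][0:2]) if cv2.resize(a,None,fx=2,fy=600/155*.5+.06).shape[0]==310 else np.hstack([cv2.resize(a,(380,310)),cv2.resize(b,(420,310))]))
E
```

```text
(no output)
```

View pics/c0.png

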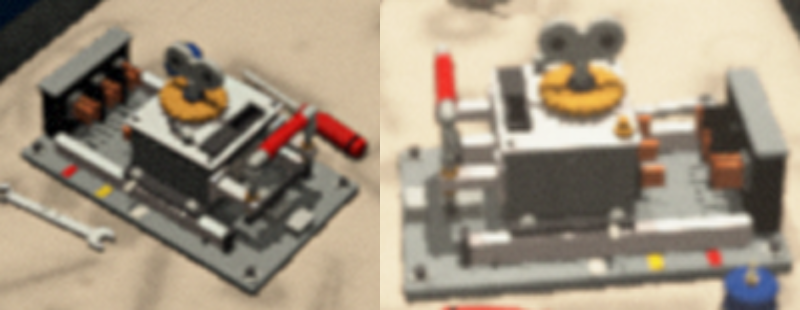

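```bash
cat > fit.py <<'E'
import numpy as np
from scipy.optimize import least_squares
from workcell import env
C={n:env.read_camera(n) for n in("scene","side")}
def proj(n,X):
    c=C[n];p=c["K"]@(c["R"]@X+c["t"]);return p[:2]/p[2]
S=lambda x,y:("scene",np.array([340+x/2,225+y/2])*.64)
D=lambda x,y:("side",np.array([305+(x-380)/2.1,295+y/2.296])*.64)
# (obs, x,y,z, uses travel, mark)
F=[(S(255,288),-.17,.09,.012,0),(S(357,183),-.17,-.09,.012,0),(S(22,153),.125,.09,.012,0),
(D(405,292),-.17,-.09,.012,0),(D(400,150),-.17,.09,.012,0),(D(792,263),.125,-.09,.012,0),
(S(103,191),.02,'m',.012,0),(S(68,171),.065,'m',.012,0),(S(138,211),-.025,'m',.012,0),
(D(655,262),.02,'-m',.012,0),(D(713,257),.065,'-m',.012,0),(D(597,266),-.025,'-m',.012,0),
(S(283,137),-.145,0,.108,1),(D(445,76),-.145,0,.108,1),(S(195,97),-.041,0,.108,1),(D(582,87),-.041,0,.108,1)]
def res(p,full=False):
    x,y,a,m,t=p;r=[]
    for (n,o),fx,fy,fz,u in F:
        fy={'m':m,'-m':-m}.get(fy,fy);fx=fx+u*t
        X=np.array([x+np.cos(a)*fx-np.sin(a)*fy,y+np.sin(a)*fx+np.cos(a)*fy,fz])
        r.append(proj(n,X)-o)
    return np.array(r) if full else np.ravel(r)
s=least_squares(res,[.55,0,0,.08,.01],loss="soft_l1");p=s.x
print(p.round(4));print(res(p,True).round(1).tolist())
x,y,a,m,t=p
for nm,q in(("bar",-.145+t),("key",-.041+t),("test bar",-.1),("test key",.004)):print(nm,x+np.cos(a)*q,y+np.sin(a)*q)
E
python3 fit.py
```

```bash
sed -i 's/-.145,0,.108,1/-.145,0,.118,1/g' fit.py; python3 fit.py
cat > d.py <<'E'
import sys,numpy as np
from scipy.spatial.transform import Rotation as Ro
from workcell import env
def go(x,y,z,th):
    s=env.get_state();q=s["orientation"];R=Ro.from_quat(np.r_[q[1:],q[0]])
    T=Ro.from_euler('z',th)*Ro.from_euler('x',np.pi)
    print("shift",(R.inv().apply(np.array([x,y,z])-s["tcp_pos"])).round(4),"rotvec",(R.inv()*T).as_rotvec().round(3),"j",s["joint_pos"].round(2),"F",s["wrist_force"].round(1))
if __name__=="__main__":go(*map(float,sys.argv[1:]))
E
python3 d.py .444 .018 .25 1.538
```

```text
[ 0.5744  0.0139 -0.0355  0.0822  0.0138]
[[-0.3, -0.3], [1.3, -1.0], [-1.0, -1.4], [-0.9, -1.1], [-1.2, -1.1], [0.5, -1.4], [-0.1, -0.1], [0.1, -0.2], [-0.0, 0.1], [0.0, -0.1], [0.2, 0.1], [-0.3, 0.1], [-0.1, -1.1], [-0.4, 1.6], [-0.6, -0.8], [-0.6, -0.4]]
bar 0.44327843999808425 0.018589116792287634
key 0.5472128732236723 0.014896747623885013
test bar 0.47442478177230013 0.01748261350452706
test key 0.5783592149978882 0.013790244336124437
shift [ 0.4287 -0.4579  0.0033] rotvec [-0.    -0.    -1.231] j [-1.4   0.31  0.05  1.3   0.    1.43] F [-0.1 -0.3 -0.8]
```

Request:
{"method": "nudge_tcp", "body": {"segments": [{"d": [0.0412, -0.044, 0], "turn_vec": [0, 0, -0.12]}, {"d": [0.0824, -0.088, 0], "turn_vec": [0, 0, -0.24]}, {"d": [0.1236, -0.132, 0], "turn_vec": [0, 0, -0.36]}, {"d": [0.1648, -0.176, 0], "turn_vec": [0, 0, -0.48]}, {"d": [0.206, -0.22, 0], "turn_vec": [0, 0, -0.62]}, {"d": [0.247, -0.264, 0], "turn_vec": [0, 0, -0.76]}, {"d": [0.288, -0.308, 0], "turn_vec": [0, 0, -0.92]}, {"d": [0.33, -0.3525, 0], "turn_vec": [0, 0, -1.08]}], "jaw": 0.04, "grip_n": 40}}

```text
clock: 1.3
tcp_pos: [0.3824, -0.1108, 0.2536]
orientation: [0.001, 0.768, 0.641, 0.0]
wrist_force: [1.3, -0.2, 0.2]
finger_gap: 0.0401
grip_force: 0.0
```

```bash
python3 d.py .443 .0185 .19 1.535
```

```text
shift [0.1381 0.0365 0.0636] rotvec [ 0.001  0.001 -0.143] j [-0.48 -0.03 -0.36  1.24 -0.    1.27] F [ 1.3 -0.2  0.2]
```

Request:
{"method": "nudge_tcp", "body": {"segments": [{"d": [0.046, 0.012, 0], "turn_vec": [0, 0, -0.05]}, {"d": [0.092, 0.024, 0.02], "turn_vec": [0, 0, -0.1]}, {"d": [0.138, 0.0365, 0.05], "turn_vec": [0, 0, -0.143]}, {"d": [0.138, 0.0365, 0.0636], "turn_vec": [0, 0, -0.143]}, {"d": [0.138, 0.0365, 0.0636], "turn_vec": [0, 0, -0.143]}]}}

```text
clock: 1.92
tcp_pos: [0.4418, 0.0167, 0.1887]
orientation: [-0.001, 0.721, 0.693, -0.001]
wrist_force: [-0.6, 0.7, -0.6]
finger_gap: 0.0398
grip_force: 0.0
```

```bash
python3 d.py .443 .0185 .121 1.535
python3 - <<'E'
from workcell import env
import cv2,numpy as np
c={n:env.read_camera(n) for n in("wrist","side","scene")}
w=cv2.resize(c["wrist"]["image"],(448,336))
s=cv2.resize(c["side"]["image"][180:285,185:320],(432,336),interpolation=cv2.INTER_CUBIC)[:,:350]
cv2.imwrite("pics/w1.png",np.hstack([w,s])[:,:,::-1]);np.savez("w1.npz",**{k:c["wrist"][k] for k in"KRt"},image=c["wrist"]["image"])
E
```

```text
shift [0.0019 0.0013 0.0677] rotvec [-0.003  0.    -0.005] j [-0.14  0.09 -0.39  1.09 -0.    1.47] F [-0.6  0.7 -0.6]
```

View pics/w1.png

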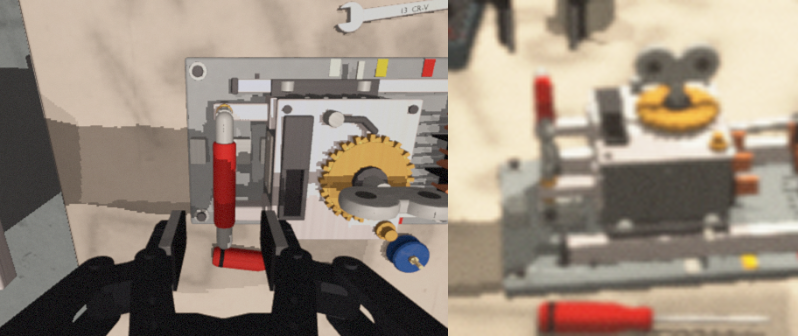

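```bash
cat > w.py <<'E'
import numpy as np,cv2
from workcell import env
def bp(c,u,v,z):
    d=c["R"].T@np.linalg.solve(c["K"],[u,v,1]);o=-c["R"].T@c["t"];return o+d*(z-o[2])/d[2]
def red(c,lo=(0,0),hi=(384,512)):
    h=cv2.cvtColor(c["image"],cv2.COLOR_RGB2HSV);m=(((h[...,0]<8)|(h[...,0]>172))&(h[...,1]>150)&(h[...,2]>70)).astype(np.uint8)
    n,l,st,ce=cv2.connectedComponentsWithStats(m);return [(st[i].tolist(),ce[i].round(1).tolist()) for i in range(1,n) if st[i][4]>100]
E
python3 - <<'E'
from w import *
c=dict(np.load("w1.npz"))
for st,ce in red(c):
    print(st,ce,[bp(c,*ce,z).round(4).tolist() for z in(.118,.108,.12)])
E
```

```text
[482, 68, 16, 20, 224] [489.4, 77.0] [[0.5732, 0.0953, 0.118], [0.5799, 0.0952, 0.108], [0.5719, 0.0953, 0.12]]
[244, 162, 26, 99, 2340] [256.1, 210.5] [[0.4432, 0.0225, 0.118], [0.4431, 0.0187, 0.108], [0.4432, 0.0232, 0.12]]
[243, 282, 9, 23, 168] [247.2, 292.9] [[0.435, -0.0363, 0.118], [0.4344, -0.0432, 0.108], [0.4351, -0.035, 0.12]]
[254, 283, 49, 27, 1031] [278.1, 296.5] [[0.4556, -0.0399, 0.118], [0.4561, -0.047, 0.108], [0.4555, -0.0385, 0.12]]
```

Request:
{"method": "nudge_tcp", "body": {"segments": [{"d": [0.002, 0.0013, 0.03], "turn_vec": [0, 0, -0.005]}, {"d": [0.002, 0.0013, 0.0677], "turn_vec": [0, 0, -0.005]}, {"d": [0.002, 0.0013, 0.0677], "turn_vec": [0, 0, -0.005]}, {"d": [0.002, 0.0013, 0.0677], "turn_vec": [0, 0, -0.005]}]}}

```text
clock: 2.58
tcp_pos: [0.4451, 0.0177, 0.1235]
orientation: [0.001, 0.72, 0.694, 0.001]
wrist_force: [0.5, -1.0, 0.2]
finger_gap: 0.04
grip_force: 0.0
```

Request:
{"method": "nudge_tcp", "body": {"segments": [{}, {}, {}, {}], "jaw": 0.0, "grip_n": 40}}

```text
clock: 3.08
tcp_pos: [0.4444, 0.0181, 0.1236]
orientation: [0.001, 0.72, 0.694, -0.0]
wrist_force: [-3.2, -1.0, 7.1]
finger_gap: 0.0143
grip_force: 39.0
```

```bash
python3 - <<'E'
from w import *
c=env.read_camera("side")
for r in red(c):print(r)
s=env.get_state();print(s["wrist_force"],s["finger_gap"])
E
```

```text
([477, 39, 35, 37, 1010], [493.2, 56.9])
([472, 159, 13, 18, 188], [477.9, 167.3])
([214, 275, 35, 9, 280], [230.4, 278.9])
[-3.82224207 -1.06934658  6.89448098] 0.014419543441767602
```

Request:
{"method": "nudge_tcp", "body": {"segments": [{}, {"d": [0, 0, 0.0035]}, {"d": [0, 0, 0.0035]}], "jaw": 0.03}}

```text
clock: 3.5
tcp_pos: [0.4442, 0.0185, 0.1183]
orientation: [-0.0, 0.72, 0.694, -0.0]
wrist_force: [0.3, 0.0, -0.3]
finger_gap: 0.0302
grip_force: 0.0
```

Request:
{"method": "nudge_tcp", "body": {"segments": [{}, {}, {}], "jaw": 0.0, "grip_n": 60}}

```text
clock: 3.88
tcp_pos: [0.4444, 0.0185, 0.1185]
orientation: [0.0, 0.72, 0.694, 0.0]
wrist_force: [-0.5, -0.6, 0.1]
finger_gap: 0.0143
grip_force: 58.4
```

Request:
{"method": "nudge_tcp", "body": {"segments": [{"d": [0, 0, -0.002]}, {"d": [0, 0, -0.004]}, {"d": [0, 0, -0.004]}]}}

```text
clock: 4.25
tcp_pos: [0.4441, 0.0185, 0.1223]
orientation: [-0.0, 0.72, 0.694, -0.0]
wrist_force: [1.0, 0.5, -5.9]
finger_gap: 0.014
grip_force: 58.5
```

Request:
{"method": "nudge_tcp", "body": {"segments": [{"d": [0, 0.004, 0]}, {"d": [0, 0.009, 0]}, {"d": [0, 0.014, 0]}, {"d": [0, 0.019, 0]}, {"d": [0, 0.024, 0]}, {"d": [0, 0.028, 0]}, {"d": [0, 0.030, 0]}, {"d": [0, 0.030, 0]}]}}

```text
clock: 5.25
tcp_pos: [0.4749, 0.0173, 0.1226]
orientation: [0.0, 0.72, 0.694, 0.0]
wrist_force: [0.2, -0.5, -5.8]
finger_gap: 0.0142
grip_force: 58.6
```

```bash
python3 - <<'E'
from w import *
c={n:env.read_camera(n) for n in("side","scene")}
w=cv2.resize(c["scene"]["image"][145:235,225:335],(440,360),interpolation=cv2.INTER_CUBIC)
s=cv2.resize(c["side"]["image"][195:285,235:325],(360,360),interpolation=cv2.INTER_CUBIC)
cv2.imwrite("pics/p2.png",np.hstack([w,s])[:,:,::-1])
E
```

```text
(no output)
```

View pics/p2.png

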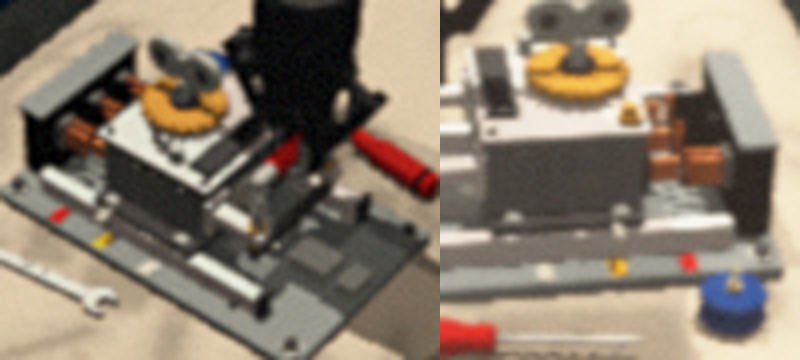

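```bash
python3 - <<'E'
from w import *
a=-.0355
for n,P in(("scene",[((100,213),.037),((101,240),.012),((60,215),.012),((150,267),.012)]),("side",[((615,213),.037),((618,267),.012),((688,263),.012),((547,271),.012)])):
    c=env.read_camera(n)
    for (u,v),z in P:
        o=(225+u/4,145+v/4) if n=="scene" else (235+(u-440)/4,195+v/4)
        X=bp(c,*o,z)-[.5744,.0139,0];print(n,z,(np.cos(a)*X[0]+np.sin(a)*X[1]).round(4),(-np.sin(a)*X[0]+np.cos(a)*X[1]).round(4))
E
```

```text
scene 0.037 0.0232 0.0796
scene 0.012 0.0203 0.0827
scene 0.012 0.063 0.0819
scene 0.012 -0.0273 0.0813
side 0.037 0.0222 -0.06
side 0.012 0.0211 -0.0823
side 0.012 0.0649 -0.0832
side 0.012 -0.0231 -0.0813
```

Request:
{"method": "nudge_tcp", "body": {"segments": [{"d": [0, -0.001, 0]}, {"d": [0, -0.001, 0.004]}, {"d": [0, -0.001, 0.008]}, {"d": [0, -0.001, 0.012]}, {"d": [0, -0.001, 0.0135]}, {"d": [0, -0.001, 0.0135]}], "grip_n": 30}}

```text
clock: 6.2
tcp_pos: [0.4732, 0.0173, 0.1089]
orientation: [-0.0, 0.72, 0.694, -0.0]
wrist_force: [0.9, -1.7, -3.7]
finger_gap: 0.014
grip_force: 58.9
```

Request:
{"method": "nudge_tcp", "body": {"segments": [{}, {}, {"d": [0, 0, -0.03]}, {"d": [0, 0, -0.08]}, {"d": [0, 0, -0.13]}, {"d": [0, 0, -0.15]}, {"d": [0, 0, -0.15]}], "jaw": 0.03}}

```text
clock: 7.08
tcp_pos: [0.4744, 0.0174, 0.2609]
orientation: [0.002, 0.72, 0.694, 0.001]
wrist_force: [0.4, -0.2, -0.3]
finger_gap: 0.0303
grip_force: 0.0
```

```bash
python3 - <<'E'
from w import *
c=env.read_camera("wrist");np.savez("w3.npz",**c)
cv2.imwrite("pics/w3.png",cv2.resize(c["image"],(768,576))[:,:,::-1])
E
python3 d.py .5784 .0138 .25 -.3
```

```text
shift [1.000e-04 1.049e-01 9.400e-03] rotvec [ 1.000e-03 -1.000e-03  1.835e+00] j [-0.13  0.11 -0.19  1.26  0.    1.47] F [ 0.1  0.4 -0.9]
```

View pics/w3.png

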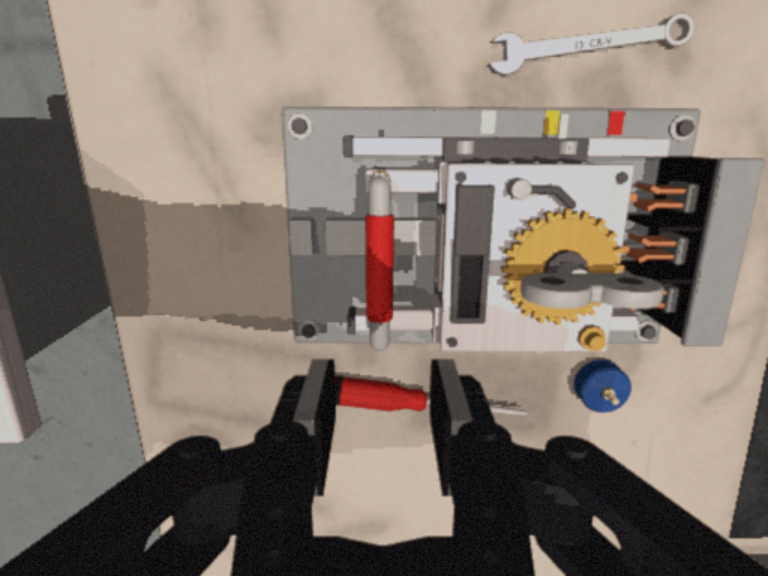

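```bash
python3 - <<'E'
from w import *
c=dict(np.load("w3.npz"))
for (u,v),z in(((558,291),.150),((630,288),.150),((523,287),.15),((662,290),.15),((379,268),.108),((566,268),.11),((553,122),.012),((616,122),.012),((564,125),.037)):
    print(u,v,bp(c,u/1.5,v/1.5,z).round(4))
for st,ce in red(c):
  if 1000<st[4]: print(st,ce,bp(c,*ce,.108))
E
```

```text
558 291 [0.5616 0.0176 0.15  ]
630 288 [0.5968 0.0179 0.15  ]
523 287 [0.5443 0.0203 0.15  ]
662 290 [0.6126 0.0163 0.15  ]
379 268 [0.4739 0.0209 0.108 ]
566 268 [0.5797 0.0176 0.11  ]
553 122 [0.5993 0.0966 0.012 ]
616 122 [0.6437 0.095  0.012 ]
564 125 [0.5984 0.0944 0.037 ]
[244, 143, 19, 72, 1240] [252.5, 178.3] [0.47372425 0.02124618 0.108     ]
```

Request:
{"method": "nudge_tcp", "body": {"segments": [{"d": [0, 0.02, 0], "turn_vec": [0, 0, -0.18]}, {"d": [0, 0.04, 0], "turn_vec": [0, 0, -0.36]}, {"d": [0, 0.06, 0], "turn_vec": [0, 0, -0.54]}, {"d": [0, 0.08, 0], "turn_vec": [0, 0, -0.72]}, {"d": [0, 0.1, 0], "turn_vec": [0, 0, -0.9]}, {"d": [0, 0.105, 0], "turn_vec": [0, 0, -1.08]}, {"d": [0, 0.105, 0], "turn_vec": [0, 0, -1.26]}, {"d": [0, 0.105, 0], "turn_vec": [0, 0, -1.42]}], "jaw": 0.03}}

```text
clock: 8.12
tcp_pos: [0.5773, 0.0138, 0.2565]
orientation: [-0.002, 0.091, 0.996, 0.0]
wrist_force: [-0.5, -0.4, -0.5]
finger_gap: 0.0302
grip_force: 0.0
```

```bash
python3 d.py .5785 .0142 .153 3.106
```

```text
shift [-0.0015  0.0007  0.1035] rotvec [ 0.    -0.004 -0.146] j [-0.12  0.32  0.06  1.32 -0.    0.07] F [-0.5 -0.4 -0.5]
```

```bash
python3 - <<'E'
from w import *
c={n:env.read_camera(n) for n in("wrist","side")}
w=cv2.resize(c["wrist"]["image"],(512,384))
s=cv2.resize(c["side"]["image"][165:285,235:325],(288,384),interpolation=cv2.INTER_CUBIC)
cv2.imwrite("pics/w4.png",np.hstack([w,s])[:,:,::-1]);np.savez("w4.npz",**c["wrist"])
E
```

```text
(no output)
```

View pics/w4.png

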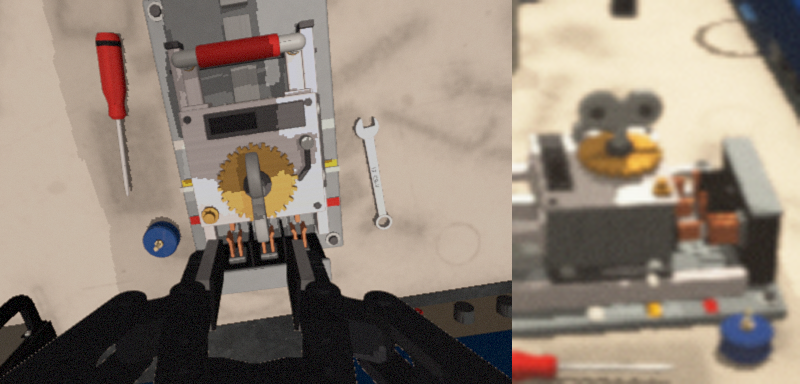

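```bash
python3 - <<'E'
from w import *
c=dict(np.load("w4.npz"))
for (u,v),z in(((251,150),.155),((262,238),.155),((257,181),.11),((238,50),.108)):print(bp(c,u,v,z).round(4))
E
```

```text
[0.5414 0.0195 0.155 ]
[0.607  0.0155 0.155 ]
[0.576  0.0176 0.11  ]
[0.4735 0.0217 0.108 ]
```

Request:
{"method": "nudge_tcp", "body": {"segments": [{"d": [-0.0015, 0.0007, 0.03], "turn_vec": [0, 0, -0.146]}, {"d": [-0.0015, 0.0007, 0.07], "turn_vec": [0, 0, -0.146]}, {"d": [-0.0015, 0.0007, 0.1035], "turn_vec": [0, 0, -0.146]}, {"d": [-0.0015, 0.0007, 0.1035], "turn_vec": [0, 0, -0.146]}]}}

```text
clock: 8.72
tcp_pos: [0.5769, 0.0144, 0.1518]
orientation: [-0.004, 0.022, 1.0, 0.0]
wrist_force: [-0.2, 0.3, 1.1]
finger_gap: 0.0302
grip_force: 0.0
```

Request:
{"method": "nudge_tcp", "body": {"segments": [{}, {}, {}, {}], "jaw": 0.0, "grip_n": 60}}

```text
clock: 9.22
tcp_pos: [0.5803, 0.0152, 0.1565]
orientation: [0.001, 0.02, 1.0, 0.001]
wrist_force: [0.8, 5.5, -3.8]
finger_gap: 0.0083
grip_force: 60.7
```

```bash
python3 d.py .5785 .0142 .153 3.106
```

```text
shift [ 0.0017 -0.0011  0.0035] rotvec [ 0.002  0.001 -0.005] j [-0.11  0.37 -0.12  1.08  0.   -0.07] F [ 0.8  5.5 -3.8]
```

Request:
{"method": "nudge_tcp", "body": {"segments": [{"d": [0, 0.0008, 0], "turn_vec": [0, 0, 0.1]}, {"d": [0, 0.0008, 0], "turn_vec": [0, 0, 0.28]}, {"d": [0, 0.0008, 0], "turn_vec": [0, 0, 0.46]}, {"d": [0, 0.0008, 0], "turn_vec": [0, 0, 0.64]}, {"d": [0, 0.0008, 0], "turn_vec": [0, 0, 0.82]}, {"d": [0, 0.0008, 0], "turn_vec": [0, 0, 1.0]}, {"d": [0, 0.0008, 0], "turn_vec": [0, 0, 1.18]}, {"d": [0, 0.0008, 0], "turn_vec": [0, 0, 1.36]}], "grip_n": 80}}

```text
clock: 10.22
tcp_pos: [0.5797, 0.0128, 0.1565]
orientation: [0.001, 0.648, 0.762, -0.002]
wrist_force: [-1.6, -6.8, -2.7]
finger_gap: 0.0074
grip_force: 81.8
```

```bash
python3 d.py .5785 .0142 .153 1.746
```

```text
shift [ 0.0016 -0.001   0.0035] rotvec [-0.001  0.004 -0.013] j [-0.11  0.37 -0.12  1.08 -0.    1.29] F [-1.6 -6.8 -2.7]
```

Request:
{"method": "nudge_tcp", "body": {"segments": [{"turn_vec": [0, 0, 0.18]}, {"turn_vec": [0, 0, 0.36]}, {"turn_vec": [0, 0, 0.54]}, {"turn_vec": [0, 0, 0.72]}, {"turn_vec": [0, 0, 0.9]}, {"turn_vec": [0, 0, 1.08]}, {"turn_vec": [0, 0, 1.26]}, {"turn_vec": [0, 0, 1.44]}]}}

```text
clock: 11.22
tcp_pos: [0.5776, 0.0147, 0.1565]
orientation: [-0.0, 0.989, 0.147, -0.002]
wrist_force: [-8.5, 0.3, 2.2]
finger_gap: 0.0072
grip_force: 82.5
```

Request:
{"method": "nudge_tcp", "body": {"segments": [{"turn_vec": [0, 0, 0.15]}, {"turn_vec": [0, 0, 0.28]}, {"turn_vec": [0, 0, 0.28]}]}}

```text
clock: 11.6
tcp_pos: [0.5774, 0.0154, 0.1565]
orientation: [-0.0, 1.0, 0.01, -0.002]
wrist_force: [-7.8, 1.2, 2.9]
finger_gap: 0.0075
grip_force: 82.5
```

```bash
python3 d.py .5785 .0142 .153 0.03
```

```text
shift [0.0011 0.0013 0.0035] rotvec [-0.001  0.004 -0.01 ] j [-0.11  0.37 -0.12  1.09  0.    3.01] F [-7.8  1.2  2.9]
```

Request:
{"method": "nudge_tcp", "body": {"segments": [{"turn_vec": [0, 0, 0.05]}, {"turn_vec": [0, 0, 0.085]}, {"turn_vec": [0, 0, 0.085]}]}}

```text
clock: 11.98
tcp_pos: [0.5774, 0.0157, 0.1565]
orientation: [-0.001, 0.999, -0.032, -0.002]
wrist_force: [-7.8, 1.2, 3.2]
finger_gap: 0.0074
grip_force: 82.5
```

Request:
{"method": "nudge_tcp", "body": {"segments": [{}, {}, {}, {"d": [0, 0, -0.03]}, {"d": [0, 0, -0.05]}, {"d": [0, 0, -0.05], "turn_vec": [0, 0, -0.15]}, {"d": [0, 0, -0.05], "turn_vec": [0, 0, -0.33]}, {"d": [0, 0, -0.05], "turn_vec": [0, 0, -0.51]}], "jaw": 0.04}}

```text
clock: 12.98
tcp_pos: [0.5802, 0.0147, 0.2058]
orientation: [0.0, 0.975, 0.224, 0.0]
wrist_force: [0.5, 0.3, -1.1]
finger_gap: 0.0402
grip_force: 0.0
```

Request:
{"method": "nudge_tcp", "body": {"segments": [{"turn_vec": [0, 0, -0.18]}, {"turn_vec": [0, 0, -0.36]}, {"turn_vec": [0, 0, -0.54]}, {"turn_vec": [0, 0, -0.72]}, {"turn_vec": [0, 0, -0.9]}, {"turn_vec": [0, 0, -1.08]}, {"turn_vec": [0, 0, -1.26]}, {"turn_vec": [0, 0, -1.44]}]}}

```text
clock: 13.98
tcp_pos: [0.5802, 0.0147, 0.2057]
orientation: [0.0, 0.585, 0.811, 0.0]
wrist_force: [0.2, -0.3, 0.0]
finger_gap: 0.0399
grip_force: 0.0
```

Request:
{"method": "nudge_tcp", "body": {"segments": [{"turn_vec": [0, 0, -0.18]}, {"turn_vec": [0, 0, -0.36]}, {"turn_vec": [0, 0, -0.54]}, {"turn_vec": [0, 0, -0.72]}, {"turn_vec": [0, 0, -0.9]}, {"turn_vec": [0, 0, -1.08]}, {"turn_vec": [0, 0, -1.19]}, {"turn_vec": [0, 0, -1.19]}]}}

```text
clock: 14.98
tcp_pos: [0.5801, 0.0147, 0.2057]
orientation: [0.0, 0.034, 0.999, -0.0]
wrist_force: [0.3, -0.1, 1.1]
finger_gap: 0.04
grip_force: 0.0
```

```bash
python3 d.py .5785 .0142 .153 3.106
 python3 - <<'E'
from w import *
c={n:env.read_camera(n) for n in("wrist","side")}
w=cv2.resize(c["wrist"]["image"],(512,384))
s=cv2.resize(c["side"]["image"][165:285,235:325],(288,384),interpolation=cv2.INTER_CUBIC)
cv2.imwrite("pics/w5.png",np.hstack([w,s])[:,:,::-1])
E
```

```text
shift [ 0.0016 -0.0006  0.0527] rotvec [-0.     0.001 -0.032] j [-0.11  0.34 -0.03  1.2  -0.   -0.05] F [ 0.3 -0.1  1.1]
```

View pics/w5.png

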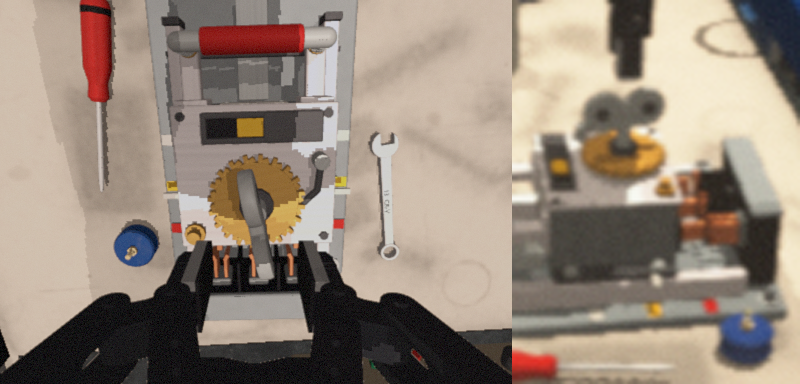

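Request:
{"method": "nudge_tcp", "body": {"segments": [{"d": [0.002, 0, 0], "turn_vec": [0, 0, -0.18]}, {"d": [0.002, 0, 0], "turn_vec": [0, 0, -0.35]}, {"d": [0.002, 0, 0.025], "turn_vec": [0, 0, -0.35]}, {"d": [0.002, 0, 0.0515], "turn_vec": [0, 0, -0.35]}, {"d": [0.002, 0, 0.0515], "turn_vec": [0, 0, -0.35]}]}}

```text
clock: 15.7
tcp_pos: [0.5763, 0.0151, 0.1521]
orientation: [-0.002, -0.141, 0.99, 0.0]
wrist_force: [-0.3, -0.2, 1.9]
finger_gap: 0.0401
grip_force: 0.0
```

Request:
{"method": "nudge_tcp", "body": {"segments": [{}, {}, {}, {}], "jaw": 0.0, "grip_n": 80}}

```text
clock: 16.2
tcp_pos: [0.5788, 0.0151, 0.1556]
orientation: [0.001, -0.142, 0.99, -0.0]
wrist_force: [-0.6, 1.0, 6.2]
finger_gap: 0.0074
grip_force: 79.0
```

```bash
python3 d.py .578 .0145 .153 3.42
```

```text
shift [ 0.001  -0.0003  0.0026] rotvec [-0.001  0.003  0.006] j [-0.11  0.36 -0.13  1.08  0.   -0.4 ] F [-0.6  1.   6.2]
```

Gripped cleanly, so I'll wind the second stroke.

Request:
{"method": "nudge_tcp", "body": {"segments": [{"turn_vec": [0, 0, 0.18]}, {"turn_vec": [0, 0, 0.36]}, {"turn_vec": [0, 0, 0.54]}, {"turn_vec": [0, 0, 0.72]}, {"turn_vec": [0, 0, 0.9]}, {"turn_vec": [0, 0, 1.08]}, {"turn_vec": [0, 0, 1.26]}, {"turn_vec": [0, 0, 1.44]}]}}

```text
clock: 17.2
tcp_pos: [0.5794, 0.0164, 0.1556]
orientation: [0.001, 0.548, 0.836, 0.002]
wrist_force: [1.9, 6.3, 5.0]
finger_gap: 0.0076
grip_force: 78.8
```

Request:
{"method": "nudge_tcp", "body": {"segments": [{"turn_vec": [0, 0, 0.18]}, {"turn_vec": [0, 0, 0.36]}, {"turn_vec": [0, 0, 0.54]}, {"turn_vec": [0, 0, 0.72]}, {"turn_vec": [0, 0, 0.9]}, {"turn_vec": [0, 0, 1.08]}, {"turn_vec": [0, 0, 1.26]}, {"turn_vec": [0, 0, 1.44]}]}}

```text
clock: 18.2
tcp_pos: [0.5793, 0.0161, 0.1556]
orientation: [-0.0, 0.964, 0.267, 0.002]
wrist_force: [1.7, 4.7, 4.9]
finger_gap: 0.0074
grip_force: 78.9
```

Request:
{"method": "nudge_tcp", "body": {"segments": [{"turn_vec": [0, 0, 0.18]}, {"turn_vec": [0, 0, 0.36]}, {"turn_vec": [0, 0, 0.46]}, {"turn_vec": [0, 0, 0.46]}, {"turn_vec": [0, 0, 0.46]}]}}

```text
clock: 18.82
tcp_pos: [0.5793, 0.0156, 0.1556]
orientation: [-0.0, 0.999, 0.043, 0.002]
wrist_force: [1.7, 3.2, 4.7]
finger_gap: 0.0073
grip_force: 78.9
```

```bash
python3 d.py .578 .0145 .153 0;python3 -c "
from workcell import env;print(env.get_state()['ft_torque'])"
```

```text
shift [-0.0014  0.001   0.0025] rotvec [-0.001 -0.004  0.087] j [-0.11  0.36 -0.12  1.08  0.    2.94] F [1.7 3.2 4.7]
[ 0.63725533 -0.00810729  0.17081472]
```

Request:
{"method": "nudge_tcp", "body": {"segments": [{"turn_vec": [0, 0, 0.08]}, {"turn_vec": [0, 0, 0.15]}, {"turn_vec": [0, 0, 0.15]}, {"turn_vec": [0, 0, 0.15]}]}}

```text
clock: 19.32
tcp_pos: [0.5793, 0.0154, 0.1556]
orientation: [-0.0, 0.999, -0.032, 0.002]
wrist_force: [1.5, 3.0, 5.3]
finger_gap: 0.0075
grip_force: 78.9
```

```bash
python3 d.py .578 .0145 .153 0;python3 -c "
from workcell import env;print(env.get_state()['ft_torque'])"
```

```text
shift [-0.0012  0.001   0.0026] rotvec [-0.001 -0.004 -0.064] j [-0.11  0.36 -0.12  1.08  0.    3.09] F [1.5 3.  5.3]
[0.44501306 0.06897775 0.18262312]
```

Request:
{"method": "nudge_tcp", "body": {"segments": [{"turn_vec": [0, 0, 0.02]}, {"turn_vec": [0, 0, 0.03]}, {"turn_vec": [0, 0, 0.03]}]}}

```text
clock: 19.7
tcp_pos: [0.5793, 0.0154, 0.1556]
orientation: [-0.0, 0.999, -0.047, 0.002]
wrist_force: [1.2, 2.4, 5.7]
finger_gap: 0.0077
grip_force: 78.9
```

```bash
python3 -c "
from workcell import env;print(env.get_state()['ft_torque'])"
```

```text
[0.45704742 0.00849946 0.09383519]
```

Request:
{"method": "nudge_tcp", "body": {"segments": [{}, {}, {}, {"d": [0, 0, -0.03]}, {"d": [0, 0, -0.055]}, {"d": [0, 0, -0.055], "turn_vec": [0, 0, -0.15]}, {"d": [0, 0, -0.055], "turn_vec": [0, 0, -0.33]}, {"d": [0, 0, -0.055], "turn_vec": [0, 0, -0.51]}], "jaw": 0.04}}

```text
clock: 20.7
tcp_pos: [0.5778, 0.0148, 0.2089]
orientation: [0.0, 0.978, 0.209, -0.0]
wrist_force: [0.8, -0.4, 0.2]
finger_gap: 0.0398
grip_force: 0.0
```

Request:
{"method": "nudge_tcp", "body": {"segments": [{"turn_vec": [0, 0, -0.18]}, {"turn_vec": [0, 0, -0.36]}, {"turn_vec": [0, 0, -0.54]}, {"turn_vec": [0, 0, -0.72]}, {"turn_vec": [0, 0, -0.9]}, {"turn_vec": [0, 0, -1.08]}, {"turn_vec": [0, 0, -1.26]}, {"turn_vec": [0, 0, -1.44]}]}}

```text
clock: 21.7
tcp_pos: [0.5777, 0.0148, 0.2087]
orientation: [-0.0, 0.597, 0.802, -0.0]
wrist_force: [-0.6, 0.0, -0.6]
finger_gap: 0.0397
grip_force: 0.0
```

Request:
{"method": "nudge_tcp", "body": {"segments": [{"turn_vec": [0, 0, -0.18]}, {"turn_vec": [0, 0, -0.36]}, {"turn_vec": [0, 0, -0.54]}, {"turn_vec": [0, 0, -0.72]}, {"turn_vec": [0, 0, -0.9]}, {"turn_vec": [0, 0, -1.08]}, {"turn_vec": [0, 0, -1.19]}, {"turn_vec": [0, 0, -1.19]}]}}

```text
clock: 22.7
tcp_pos: [0.5777, 0.0148, 0.2088]
orientation: [-0.0, 0.049, 0.999, -0.0]
wrist_force: [0.4, 0.1, 0.9]
finger_gap: 0.0404
grip_force: 0.0
```

```bash
python3 d.py .578 .0145 .153 3.106
 python3 - <<'E'
from w import *
c={n:env.read_camera(n) for n in("wrist","side")}
w=cv2.resize(c["wrist"]["image"],(512,384))
s=cv2.resize(c["side"]["image"][165:285,235:325],(288,384),interpolation=cv2.INTER_CUBIC)
cv2.imwrite("pics/w6.png",np.hstack([w,s])[:,:,::-1])
E
```

```text
shift [-0.0003 -0.0003  0.0558] rotvec [-0.    -0.    -0.062] j [-0.11  0.33 -0.03  1.2  -0.   -0.02] F [0.4 0.1 0.9]
```

View pics/w6.png

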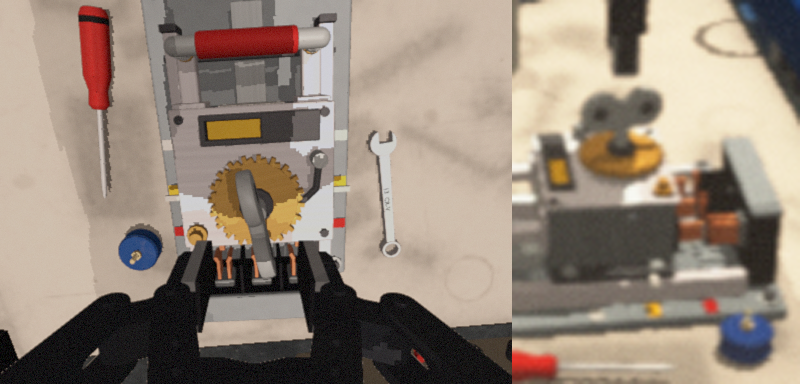

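```bash
python3 - <<'E'
import cv2,numpy as np
for f,h in(("w5",0),("w6",1)):
    im=cv2.imread(f"pics/{f}.png")[:,:512]
    hsv=cv2.cvtColor(im,cv2.COLOR_BGR2HSV);m=((hsv[...,0]>18)&(hsv[...,0]<32)&(hsv[...,1]>140)).astype(np.uint8)
    m[:110]=0;m[142:]=0
    ys,xs=np.nonzero(m);print(f,xs.min(),xs.max(),ys.min(),ys.max(),cv2.minAreaRect(np.c_[xs,ys].astype(np.float32)))
    r=int(ys.mean());print(im[r,195:330].sum(1).tolist())
a=cv2.imread("pics/w5.png")[95:290,165:350];b=cv2.imread("pics/w6.png")[95:290,165:350]
cv2.imwrite("pics/cmp.png",cv2.resize(np.hstack([a,b]),(800,422),interpolation=cv2.INTER_CUBIC))
E
```

```text
w5 236 263 118 136 ((249.5, 127.0), (18.0, 27.0), 90.0)
[438, 439, 445, 390, 353, 219, 174, 175, 168, 176, 134, 98, 93, 74, 78, 89, 49, 78, 64, 79, 104, 34, 80, 70, 81, 82, 90, 82, 77, 104, 81, 77, 98, 70, 73, 69, 81, 72, 86, 71, 76, 125, 310, 330, 340, 339, 338, 328, 332, 323, 317, 330, 321, 339, 329, 320, 321, 326, 323, 332, 328, 332, 327, 323, 334, 343, 321, 281, 186, 142, 174, 163, 198, 176, 164, 175, 172, 178, 172, 171, 179, 178, 166, 172, 191, 173, 166, 180, 179, 166, 150, 183, 170, 186, 183, 167, 159, 179, 173, 174, 172, 275, 302, 300, 297, 287, 312, 289, 300, 308, 296, 306, 305, 290, 303, 306, 299, 299, 299, 300, 309, 306, 309, 303, 303, 294, 294, 299, 499, 607, 631, 628, 624, 631, 630]
w6 206 260 118 139 ((233.41522216796875, 129.1971893310547), (19.4100284576416, 54.25593185424805), 86.69812774658203)
[436, 438, 437, 334, 205, 173, 172, 171, 168, 114, 77, 109, 262, 308, 322, 311, 330, 326, 316, 321, 319, 332, 314, 330, 335, 331, 327, 335, 332, 318, 329, 334, 325, 320, 326, 330, 326, 333, 332, 334, 314, 328, 338, 336, 317, 329, 324, 323, 325, 330, 326, 332, 315, 330, 340, 337, 329, 333, 339, 342, 335, 330, 335, 326, 297, 170, 143, 175, 154, 169, 168, 169, 176, 175, 164, 176, 181, 181, 179, 171, 163, 171, 172, 180, 174, 174, 162, 174, 165, 181, 179, 167, 187, 156, 176, 165, 178, 187, 262, 290, 298, 289, 299, 294, 300, 298, 295, 298, 298, 303, 291, 291, 292, 298, 290, 296, 285, 295, 284, 299, 285, 294, 297, 279, 333, 592, 631, 631, 625, 630, 631, 622, 623, 632, 630]
```

View pics/cmp.png

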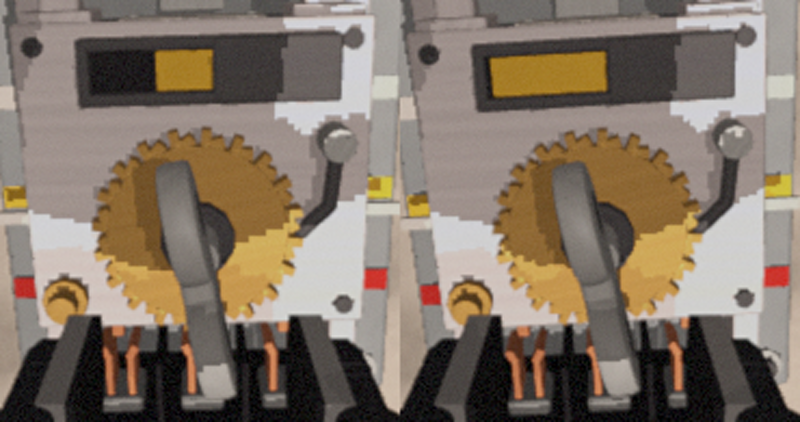

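```bash
python3 - <<'E'
from w import *
c=env.read_camera("wrist")
P=lambda u,v,z=.0975:bp(c,u,v,z)
print("yellow mm",(P(206.6,129)-P(259.6,129))*1000,"window",(P(204,129)-P(259.8,129))*1000)
a,b=P(244.5,172,.16),P(264.5,275,.16);print("key ang",np.arctan2(b[1]-a[1],b[0]-a[0]),a,b)
for z in(.15,.164):
  a,b=P(244.5,172,z),P(264.5,275,z);print(b-a)
a,b=P(249,42,.116),P(249,42,.108);print(a,b)
E
```

```text
yellow mm [ -3.5618954  -36.52729999   0.        ] window [ -3.75007934 -38.45712956   0.        ]
key ang 0.0800446929280654 [0.54358101 0.01448548 0.16      ] [0.60627295 0.01951438 0.16      ]
[0.06637134 0.00532405 0.        ]
[0.06122018 0.00491084 0.        ]
[0.47615205 0.02306373 0.116     ] [0.4752275  0.02302424 0.108     ]
```

Request:
{"method": "nudge_tcp", "body": {"segments": [{"d": [0, 0, -0.03]}, {"d": [0, 0, -0.05]}, {"d": [0, 0, -0.05]}]}}

```text
clock: 23.22
tcp_pos: [0.5789, 0.0148, 0.2606]
orientation: [0.002, 0.048, 0.999, -0.0]
wrist_force: [0.3, -0.3, -0.3]
finger_gap: 0.0399
grip_force: 0.0
```

```bash
python3 -c "
from workcell import env;print(env.hand_in())"
```

```text
the job is handed in; nothing more can be done
None
```

I handed the job in at 23.2 s of 72 s, but it returned no verdict; by my measurements the unit is locked in the test notch, the key is at its last catch (about 6.1 rad) with the yellow flag filling its window, and the arm is clear.

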